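# Find the empty pocket in the opera-glasses crate

### The job

One of the crate's four covered pockets is empty: find it by pressing gently on the covers, swing that cover right down inside its pocket before you touch the loose opera glasses, then stand the loose pair upright on that pocket's floor, setting it down gently. Leave the covers of the full pockets closed and the bottle, jar and brush where they are.

Things in the scene. Friction and masses are not known exactly. Their poses are not given: they have to be found in the camera images.
- crate: Grey wooden crate, fixed; 224 (x) x 296 (y) x 110 mm tall, walls and partitions 8 mm. 2 x 2 pockets, each 100 (x) x 136 mm (y), hidden by a hinged plywood cover flush with the rim. Three hold opera glasses like the loose pair, tops about 3 mm under the closed cover; one, which cannot be seen, is empty. Origin: centre of underside; x away from the robot at yaw 0, y left, z up.
- pocket0 (a point): Centre of the near-left pocket (as seen from the robot), on its inner floor: 17 mm above the crate's underside, 93 mm below the rim. Axes as the crate's. The padded floor reaches from 50 mm on the near side (-x) to 34 mm on the far side (+x) of this point; beyond it is a 16 mm gutter, 9 mm deeper, where the opened cover hangs.
- pocket1 (a point): Centre of the near-right pocket (as seen from the robot), on its inner floor: 17 mm above the crate's underside, 93 mm below the rim. Axes as the crate's. The padded floor reaches from 50 mm on the near side (-x) to 34 mm on the far side (+x) of this point; beyond it is a 16 mm gutter, 9 mm deeper, where the opened cover hangs.
- pocket2 (a point): Centre of the far-left pocket (as seen from the robot), on its inner floor: 17 mm above the crate's underside, 93 mm below the rim. Axes as the crate's. The padded floor reaches from 50 mm on the near side (-x) to 34 mm on the far side (+x) of this point; beyond it is a 16 mm gutter, 9 mm deeper, where the opened cover hangs.
- pocket3 (a point): Centre of the far-right pocket (as seen from the robot), on its inner floor: 17 mm above the crate's underside, 93 mm below the rim. Axes as the crate's. The padded floor reaches from 50 mm on the near side (-x) to 34 mm on the far side (+x) of this point; beyond it is a 16 mm gutter, 9 mm deeper, where the opened cover hangs.
- cover0 (a joint): Hinge of the cover over pocket0 (near-left), rad: 0 level (closed), positive when its near edge is pushed down into the pocket, 1.55 hanging down along the pocket's far wall; negative when lifted. A friction hinge: it stays where left and yields to 2 N at the press point; over a full pocket it stops on the glasses at about 0.05 rad.
- cover0_press (a point): Press point on top of cover0, a flap 95 (x) x 133 (y) x 6 mm: midway along y, 20 mm from the free near edge, 75 mm from the hinge line, which runs along y, 47 mm beyond the pocket's centre (+x), 3 mm below the rim. It moves with the cover; axes are the crate's when closed. Over a full pocket it yields about 4 mm, over the empty one all the way.
- cover1 (a joint): Hinge of the cover over pocket1 (near-right), rad: 0 level (closed), positive when its near edge is pushed down into the pocket, 1.55 hanging down along the pocket's far wall; negative when lifted. A friction hinge: it stays where left and yields to 2 N at the press point; over a full pocket it stops on the glasses at about 0.05 rad.
- cover1_press (a point): Press point on top of cover1, a flap 95 (x) x 133 (y) x 6 mm: midway along y, 20 mm from the free near edge, 75 mm from the hinge line, which runs along y, 47 mm beyond the pocket's centre (+x), 3 mm below the rim. It moves with the cover; axes are the crate's when closed. Over a full pocket it yields about 4 mm, over the empty one all the way.
- cover2 (a joint): Hinge of the cover over pocket2 (far-left), rad: 0 level (closed), positive when its near edge is pushed down into the pocket, 1.55 hanging down along the pocket's far wall; negative when lifted. A friction hinge: it stays where left and yields to 2 N at the press point; over a full pocket it stops on the glasses at about 0.05 rad.
- cover2_press (a point): Press point on top of cover2, a flap 95 (x) x 133 (y) x 6 mm: midway along y, 20 mm from the free near edge, 75 mm from the hinge line, which runs along y, 47 mm beyond the pocket's centre (+x), 3 mm below the rim. It moves with the cover; axes are the crate's when closed. Over a full pocket it yields about 4 mm, over the empty one all the way.
- cover3 (a joint): Hinge of the cover over pocket3 (far-right), rad: 0 level (closed), positive when its near edge is pushed down into the pocket, 1.55 hanging down along the pocket's far wall; negative when lifted. A friction hinge: it stays where left and yields to 2 N at the press point; over a full pocket it stops on the glasses at about 0.05 rad.
- cover3_press (a point): Press point on top of cover3, a flap 95 (x) x 133 (y) x 6 mm: midway along y, 20 mm from the free near edge, 75 mm from the hinge line, which runs along y, 47 mm beyond the pocket's centre (+x), 3 mm below the rim. It moves with the cover; axes are the crate's when closed. Over a full pocket it yields about 4 mm, over the empty one all the way.
- glasses_center (a point): Loose opera glasses standing on their wide ends: 118 mm wide (y), 42 deep (x), 84 tall, 0.25 kg; two white barrels, axes at y = +-38 mm, joined by a ribbed brass block. The point is their middle, 42 mm above the underside; z up. Grip the block: flat faces 30 mm apart along x, 28 mm wide along y, 12 to 78 mm above the underside; 46 mm clear between the barrels for a finger at each face.
- bottle_center (a point): Bystander: amber bottle, 64 mm diameter, 190 mm tall; the point is half-way up.
- jar_center (a point): Bystander: glass jar with a steel lid, 72 mm diameter, 75 mm tall; the point is half-way up.
- brush_grip (a point): Bystander: paint brush lying on the bench; the point is in its handle, x along the brush.
Things that resemble listed ones, but are neither listed nor needed, are in the scene too. What is shaped like the part that bears glasses_center but green or turquoise is not meant.

How it is judged:
By the outcome, as a careful person would: the job done as asked, in the order asked, and still so for the second after the job is handed in, with the robot touching nothing.
It also fails if it takes over 67 s, if anything falls off the work surface, if the arm or the gripper's body presses on something with over 40 N, if the wrist force passes 120 N, or if a joint passes its speed limit or range.

### The arm

A 6-joint arm with a two-finger parallel gripper is mounted at the origin on the work surface. World frame = base frame: x ahead of the robot, y to its left, z up, the work surface at z = 0. Lengths are in m, angles in rad, forces in N, time in s.
With the tool pointing down it reaches from about 0.3 to 0.85 m from the base axis. Payload 4.2 kg.
Tool frame: the origin (TCP) lies between the finger pads; the fingertips stand arm.tip_extent ahead of it and the grasp point (between the pads) is the TCP (arm.tip_extent is the distance from the TCP to the fingertips, in m); z points along the fingers, y is the line along which they close (so a half turn about z gives the same grasp; the last joint's range is limited). The gripper opens to 91 mm and grips with 3 to 60 N. Pads are 32 mm wide; open, the fingers measure 118 mm over their backs; the gripper's body (76 mm by 178 mm) begins 60 mm behind the grasp point.
Start: joints at [1.301, 0.32, 1.565, -0, 1.257, -0.02], TCP at [0.142, 0.557, 0.233] pointing down, gripper open.
Joint ranges: [-3.11, 3.11], [-0.84, 2.01], [0.21, 2.61], [-1.34, 4.49], [0.05, 2.63], [-2.56, 2.56]. Speed limits (rad/s): [2.57, 2.57, 3.14, 3.14, 3.14, 3.14].

### API

Orientations are given as a unit quaternion [w, x, y, z].
In Python, from cell import telemetry, eyes, order, arm gives the robot as it stands.
- The arm moves only by the tool apply_moves, never from a script. Its argument "steps" is a list of rows, each a list of 3 entries, a list of its own where there are three numbers: the shift along the tool's x, y, z in m, then the turn, a rotation vector about the tool's x, y, z in rad, then the opening, from 0 (shut) to 1 (fully open). A call has 1 to 8 rows; each row shifts and turns the commanded pose from where the row before left it, along the tool's axes as they then stand; what a row does not reach is not made up. A row lasts 1/10 s, in which the tool goes at most 50 mm and 8.59 degrees, less where a joint would pass 70% of its speed; a pose out of reach is approached as far as the arm can. A call is refused whole if a number of a shift passes 0.05 or a number of a turn 0.15, either way. A call with a gripper value outside its range is refused whole. The fingers move at their own pace and stop on an object; "force" is the grip in N (left out, the last holds). Time passes only in rows, so rows that do not move let the fingers close. It gives the time, the measured TCP pose, the force, the opening and the grip force at its end, in the units of the state.
- telemetry.state(): the state, without advancing time (a new reading comes with each control period).
- eyes.capture(name): name is "scene" or "top"; returns a dict with "pixels" (400x640x3 uint8, red, green, blue), "range_z" (400x640 float32, m along the optical axis (not along the pixel's ray), 0 where there is no reading), "fx", "fy", "cx", "cy" (pixels), "origin" and "orientation" of the camera in the world. Camera axes: x right, y down, z forward; pixel columns grow to the right and rows downward; lengths in m; the calibration is good to about 2 mm. A picture is of the moment at which its call begins.
- order.close_job(): hands the job in; it is judged then, once.
The state is a dict: "time_s": time; "joint_pos": joint angles; "qvel": joint speeds; "effort": joint torques, N m; "position": TCP position; "orientation": TCP orientation; "force": force on the tool from outside, world axes, zero at the start; "wrist_torque": the same for the moment, N m; "grip_width": finger opening in m; "gripper_force": force on a finger pad.
Only numpy, scipy, OpenCV 4.12 (cv2) and the standard library are available. Lean on these libraries where they do the work, as an engineer would, in place of code of your own. Each camera call takes 0.05 s, during which the arm holds its last target. There are 200 camera calls.

## Working session

There is one attempt and no reset: what is moved stays moved. The work goes in short steps, Python scripts to look and compute and a tool call to move; the robot and the scene stay as the last step left them, time stands still between calls to the robot, and variables do not carry over. Pictures are saved under pics/ and viewed, at most 10 in all, crops included, and the job is handed in when it is done.

Besides the shell and the picture viewer there is one more tool, called after ">>>" as a command line: name --argument value ..., lists and objects as JSON in quotes. apply_moves: Moves the arm, as the interface text tells. Its arguments: {"type":"object","properties":{"steps":{"type":"array","items":{"type":"array"}},"force":{"type":"number"}},"required":["steps"]}

```bash
mkdir -p pics; cat > h.py <<'E'
import numpy as np, cv2
from scipy.spatial.transform import Rotation as R
from cell import telemetry, eyes, order, arm
def cap(n):
    c=eyes.capture(n); 
    for k in c:
        if k not in('pixels','range_z'): c[k]=np.array(c[k])
    np.savez('pics/%s.npz'%n,**c); return c
def rot(c):
    o=np.array(c['orientation'])
    if o.shape==(3,3): return R.from_matrix(o)
    return R.from_quat(o,scalar_first=True)
def cloud(c):
    v,u=np.mgrid[:400,:640]; z=c['range_z']
    P=np.stack([(u-c['cx'])/c['fx']*z,(v-c['cy'])/c['fy']*z,z],-1)
    return rot(c).apply(P.reshape(-1,3)).reshape(400,640,3)+c['origin']
def ray(c,u,v,h):
    d=rot(c).apply([(u-c['cx'])/c['fx'],(v-c['cy'])/c['fy'],1]); o=c['origin']
    return o+d*(h-o[2])/d[2]
def save(c,name,sl=None,k=1):
    im=c['pixels'][...,::-1]
    if sl: im=im[sl[0]:sl[1],sl[2]:sl[3]]
    cv2.imwrite('pics/'+name,cv2.resize(im,None,fx=k,fy=k,interpolation=cv2.INTER_CUBIC))
E
python3 - <<'E'
from h import *
s=telemetry.state(); print(s); print(arm.tip_extent)
for n in('scene','top'):
    c=cap(n); save(c,n+'1.png'); print(n,c['origin'],c['orientation'],c['fx'])
E
```

```text
{'time_s': 0.0, 'joint_pos': array([ 1.30097099e+00,  3.20267640e-01,  1.56569993e+00, -4.05622769e-05,
        1.25740982e+00, -2.00204925e-02]), 'qvel': array([-0.00025773,  0.00033315,  0.0009929 ,  0.00238912,  0.00037211,
        0.0003953 ]), 'effort': array([-1.84598910e-03, -4.12462378e+01, -2.31966090e+01,  7.22762081e-02,
        4.57907771e-02, -1.67836506e-04]), 'position': array([0.14204016, 0.55667334, 0.23212609]), 'orientation': array([-1.09786704e-04,  1.24571646e-01,  9.92210214e-01, -8.85798239e-04]), 'force': array([ 0.22719894, -0.62894635,  0.4349591 ]), 'wrist_torque': array([-0.01365431, -0.02143539, -0.00957884]), 'gripper_force': 0.0, 'grip_width': 0.09102419440785081}
0.019
scene [ 1.00466422 -0.49598306  0.76379875] [-0.37864383  0.85389654  0.32712593 -0.14310198] 459.6894586470165
top [0.34548644 0.0789474  1.49516727] [-0.03875062  0.70784365 -0.7042791   0.03803554] 512.2733316623189
```

View pics/scene1.png

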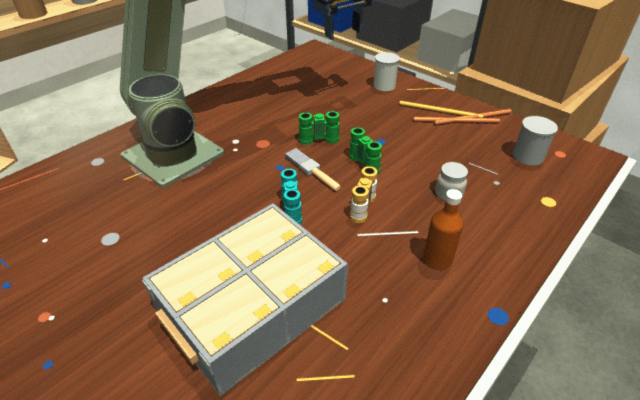

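View pics/top1.png

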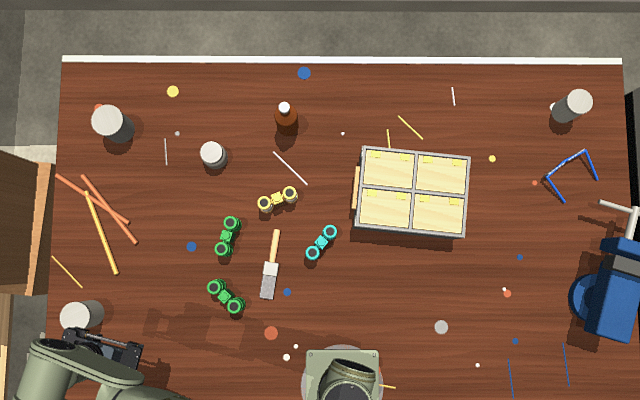

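The top view shows the crate at about (414,192). Glasses-shaped things in the top view: white/brass (277,200), turquoise (321,242), green (228,236) and green (225,297). The white-barrelled pair with the brass block fits the description, also seen at (363,195) in the scene view. The jar is at (212,155), the bottle at (286,115) and the brush at (271,265).

```bash
python3 - <<'E'
from h import *
T=dict(np.load('pics/top.npz'));S=dict(np.load('pics/scene.npz'))
im=np.hstack([cv2.resize(T['pixels'][170:230,247:307],(400,400),interpolation=2),cv2.resize(S['pixels'][160:230,330:400],(400,400),interpolation=2)])
cv2.imwrite('pics/crop1.png',im[...,::-1])
for n,c in(('top',T),('scene',S)):
    P=cloud(c)
    # crate top
    m=((P[...,2]>.095)&(P[...,2]<.125)&(P[...,0]>.3)&(P[...,0]<.75)&(P[...,1]<.05)&(P[...,1]>-.4)).astype(np.uint8)
    k,l,st,ce=cv2.connectedComponentsWithStats(m); i=1+np.argmax(st[1:,4]); q=P[l==i]
    h=np.median(q[:,2]); r=cv2.minAreaRect((q[:,:2]*1000).astype(np.float32)); print(n,'crate',r,h)
    # glasses
    hsv=cv2.cvtColor(c['pixels'],cv2.COLOR_RGB2HSV)
    m=((P[...,2]>.03)&(P[...,2]<.1)&(abs(P[...,0]-.55)<.12)&(abs(P[...,1]-.18)<.12))
    m&=~((hsv[...,0]>40)&(hsv[...,0]<100)&(hsv[...,1]>120))
    k,l,st,ce=cv2.connectedComponentsWithStats(m.astype(np.uint8))
    for j in range(1,k):
        if st[j,4]<60: continue
        q=P[l==j]; print(' comp',st[j],ce[j],q.mean(0).round(4),'ztop',np.percentile(q[:,2],[50,90,98]).round(4))
        t=q[q[:,2]>.07]
        if len(t)>20: print('   rect top',cv2.minAreaRect((t[:,:2]*1000).astype(np.float32)),len(t))
E
```

```text
top crate ((545.7566528320312, -188.74339294433594), (300.9602966308594, 226.41940307617188), 84.13236999511719) 0.11141409727045581
 comp [257 186  40  26 510] [277.09607843 198.33921569] [0.5259 0.1846 0.0783] ztop [0.0837 0.0886 0.0908]
   rect top ((528.405029296875, 185.9138946533203), (37.92436218261719, 112.11541748046875), 21.426050186157227) 411
scene crate ((542.6761474609375, -188.71937561035156), (300.0017395019531, 229.71038818359375), 84.32695007324219) 0.10866575060783418
 comp [351 166  27  48 790] [363.76329114 189.77594937] [0.5358 0.1723 0.0681] ztop [0.0764 0.0836 0.0851]
   rect top ((526.9476928710938, 185.78884887695312), (37.51939392089844, 115.13097381591797), 22.15133285522461) 481
```

View pics/crop1.png

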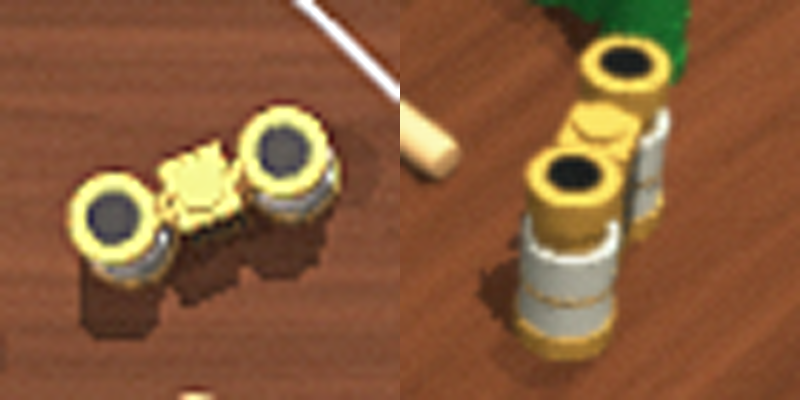

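The crop confirms the white/brass pair as the one to move (left panel block at (200,180), right panel at (595,130)). I'll turn and approach above cover 0 with the fingers shut.

>>> apply_moves --steps '[[[0,0,0],[0,0,0.142],0],[[0,0,0],[0,0,0.142],0],[[0,0,0],[0,0,0.142],0],[[0,0,0],[0,0,0.142],0],[[0,0,0],[0,0,0.142],0]]' --force 15

```text
time_s: 0.6
position: [0.1421, 0.5569, 0.2324]
orientation: [0.0, 0.464, 0.886, -0.001]
force: [0.3, -0.7, -1.3]
grip_width: 0.0542
gripper_force: 0.0
```

>>> apply_moves --steps '[[[0,0,0],[0,0,0.142],0],[[0,0,0],[0,0,0.142],0],[[0,0,0],[0,0,0.142],0],[[0,0,0],[0,0,0.142],0],[[0,0,0],[0,0,0.142],0],[[0,0,0],[0,0,0],0]]'

```text
time_s: 1.2
position: [0.1421, 0.5569, 0.2325]
orientation: [0.0, 0.741, 0.671, -0.0]
force: [0.2, 0.2, 0.1]
grip_width: 0.0059
gripper_force: 0.0
```

>>> apply_moves --steps '[[[-0.039,0.025,0],[0,0,0],0],[[-0.039,0.025,0],[0,0,0],0],[[-0.039,0.025,0],[0,0,0],0],[[-0.039,0.025,0],[0,0,0],0],[[-0.039,0.025,0],[0,0,0],0],[[-0.039,0.025,0],[0,0,0],0],[[-0.039,0.025,0],[0,0,0],0],[[-0.039,0.025,0],[0,0,0],0]]'

```text
time_s: 2.0
position: [0.3106, 0.2252, 0.233]
orientation: [0.0, 0.74, 0.673, 0.0]
force: [0.5, -0.5, 0.4]
grip_width: 0.0005
gripper_force: 0.0
```

>>> apply_moves --steps '[[[-0.039,0.025,0],[0,0,0],0],[[-0.039,0.025,0],[0,0,0],0],[[-0.039,0.025,0],[0,0,0],0],[[-0.039,0.025,0],[0,0,0],0],[[-0.039,0.025,0],[0,0,0],0],[[-0.039,0.025,0],[0,0,0],0],[[-0.039,0.025,0],[0,0,0],0],[[0,0,0],[0,0,0],0]]'

```text
time_s: 2.8
position: [0.4597, -0.0663, 0.2326]
orientation: [0.001, 0.742, 0.67, -0.0]
force: [-0.0, 0.6, -0.4]
grip_width: 0.0001
gripper_force: 0.0
```

```bash
cat >> h.py <<'E'
C=np.array([.5442,-.1887,.110]); YAW=np.radians(-5.8)
def crate(lx,ly,z):  # crate-local mm -> world, z world m
    c,s=np.cos(YAW),np.sin(YAW); return np.array([C[0]+(c*lx-s*ly)/1e3,C[1]+(s*lx+c*ly)/1e3,z])
def go(p,ang,s=None):
    s=s or telemetry.state(); q=R.from_quat(s['orientation'],scalar_first=True)
    a=np.radians(ang); y=np.array([np.cos(a),np.sin(a),0]); z=np.array([0,0,-1.]); M=R.from_matrix(np.stack([np.cross(y,z),y,z],1))
    print('t',s['time_s'].__round__(2),'pos',s['position'].round(4),'shift',q.inv().apply(p-s['position']).round(4),'turn',(q.inv()*M).as_rotvec().round(4),'F',s['force'].round(2),'w',round(s['grip_width'],4))
E
python3 - <<'E'
from h import *
go(crate(-79,72,.145),-5.8)
E
```

```text
t 2.8 pos [ 0.4597 -0.0663  0.2326] shift [-0.0411  0.0174  0.0877] turn [ 0.0015  0.0017 -0.0001] F [-0.03  0.58 -0.35] w 0.0001
```

>>> apply_moves --steps '[[[-0.021,0.009,0.03],[0,0,0],0],[[-0.02,0.009,0.03],[0,0,0],0],[[0,0,0.028],[0,0,0],0],[[0,0,0.005],[0,0,0],0],[[0,0,0.005],[0,0,0],0],[[0,0,0],[0,0,0],0]]'

```text
time_s: 3.4
position: [0.4716, -0.1041, 0.1355]
orientation: [0.0, 0.741, 0.672, 0.0]
force: [-0.6, 0.7, 0.7]
grip_width: 0.0004
gripper_force: 0.0
```

>>> apply_moves --steps '[[[0,0,0.002],[0,0,0],0],[[0,0,0.001],[0,0,0],0],[[0,0,0.001],[0,0,0],0],[[0,0,0.001],[0,0,0],0],[[0,0,0],[0,0,0],0],[[0,0,0],[0,0,0],0]]'

```text
time_s: 4.0
position: [0.4714, -0.1046, 0.13]
orientation: [0.0, 0.741, 0.671, 0.0]
force: [-0.4, -0.1, -1.1]
grip_width: 0.0004
gripper_force: 0.0
```

>>> apply_moves --steps '[[[0,0,0.001],[0,0,0],0],[[0,0,0.001],[0,0,0],0],[[0,0,0.001],[0,0,0],0],[[0,0,0.001],[0,0,0],0],[[0,0,0],[0,0,0],0]]'

```text
time_s: 4.5
position: [0.4715, -0.1047, 0.1263]
orientation: [0.0, 0.741, 0.671, 0.0]
force: [-1.1, -1.1, 5.0]
grip_width: 0.0003
gripper_force: 2.2
```

>>> apply_moves --steps '[[[0,0,0.001],[0,0,0],0],[[0,0,0.001],[0,0,0],0],[[0,0,0],[0,0,0],0]]'

```text
time_s: 4.8
position: [0.4714, -0.1046, 0.1261]
orientation: [0.0, 0.741, 0.671, 0.0]
force: [-5.8, 1.6, 18.1]
grip_width: 0.0006
gripper_force: 8.9
```

Pocket 0 is full: it stops at z 0.126 with 18 N. Next is cover 2.

>>> apply_moves --steps '[[[0,0,-0.017],[0,0,0],0],[[-0.002,0.036,0],[0,0,0],0],[[-0.001,0.036,0],[0,0,0],0],[[0,0.036,0],[0,0,0],0],[[0,0,0.005],[0,0,0],0],[[0,0,0.005],[0,0,0],0],[[0,0,0],[0,0,0],0]]'

```text
time_s: 5.5
position: [0.5767, -0.1179, 0.1295]
orientation: [-0.001, 0.741, 0.671, -0.001]
force: [-0.1, -0.4, 0.4]
grip_width: 0.0008
gripper_force: 0.0
```

>>> apply_moves --steps '[[[0,0,0.002],[0,0,0],0],[[0,0,0.001],[0,0,0],0],[[0,0,0.001],[0,0,0],0],[[0,0,0.001],[0,0,0],0],[[0,0,0.001],[0,0,0],0],[[0,0,0],[0,0,0],0]]'

```text
time_s: 6.1
position: [0.5781, -0.1182, 0.1262]
orientation: [-0.0, 0.741, 0.671, -0.0]
force: [-3.6, 0.8, 8.3]
grip_width: 0.0001
gripper_force: 4.1
```

>>> apply_moves --steps '[[[0,0,0.001],[0,0,0],0],[[0,0,0],[0,0,0],0]]'

```text
time_s: 6.3
position: [0.5781, -0.1182, 0.1261]
orientation: [0.0, 0.741, 0.671, 0.0]
force: [-6.0, 0.2, 12.7]
grip_width: 0.0003
gripper_force: 6.5
```

>>> apply_moves --steps '[[[0,0,-0.019],[0,0,0],0],[[-0.036,0,0],[0,0,0],0],[[-0.036,0,0],[0,0,0],0],[[-0.036,0,0],[0,0,0],0],[[-0.036,0,0],[0,0,0],0],[[0,0,0.006],[0,0,0],0],[[0,0,0.005],[0,0,0],0],[[0,0,0],[0,0,0],0]]'

```text
time_s: 7.1
position: [0.5637, -0.2604, 0.1307]
orientation: [-0.001, 0.741, 0.671, -0.0]
force: [0.2, 0.3, -0.3]
grip_width: 0.0005
gripper_force: 0.0
```

>>> apply_moves --steps '[[[0,0,0.002],[0,0,0],0],[[0,0,0.001],[0,0,0],0],[[0,0,0.001],[0,0,0],0],[[0,0,0.001],[0,0,0],0],[[0,0,0.001],[0,0,0],0],[[0,0,0],[0,0,0],0]]'

```text
time_s: 7.7
position: [0.5646, -0.2612, 0.1263]
orientation: [0.0, 0.741, 0.671, 0.0]
force: [0.1, 2.6, 4.0]
grip_width: 0.0005
gripper_force: 1.9
```

>>> apply_moves --steps '[[[0,0,0.001],[0,0,0],0],[[0,0,0.001],[0,0,0],0],[[0,0,0],[0,0,0],0]]'

```text
time_s: 8.0
position: [0.5646, -0.2612, 0.1262]
orientation: [0.001, 0.741, 0.671, 0.001]
force: [-3.1, 3.5, 12.3]
grip_width: 0.0007
gripper_force: 6.3
```

>>> apply_moves --steps '[[[0,0,-0.019],[0,0,0],0],[[0,-0.036,0],[0,0,0],0],[[0,-0.036,0],[0,0,0],0],[[0,-0.036,0],[0,0,0],0],[[0,0,0.006],[0,0,0],0],[[0,0,0.006],[0,0,0],0],[[0,0,0],[0,0,0],0]]'

```text
time_s: 8.7
position: [0.4574, -0.2512, 0.13]
orientation: [-0.0, 0.741, 0.671, -0.0]
force: [-1.1, -0.1, 0.7]
grip_width: 0.0005
gripper_force: 0.0
```

>>> apply_moves --steps '[[[0,0,0.002],[0,0,0],0],[[0,0,0.002],[0,0,0],0],[[0,0,0.002],[0,0,0],0],[[0,0,0.002],[0,0,0],0],[[0,0,0],[0,0,0],0],[[0,0,0],[0,0,0],0]]'

```text
time_s: 9.3
position: [0.4566, -0.2507, 0.1227]
orientation: [-0.0, 0.741, 0.671, -0.0]
force: [0.4, -0.0, 0.8]
grip_width: 0.0006
gripper_force: 0.2
```

```bash
python3 - <<'E'
from h import *
go(crate(-79,-72,.069),-5.8)
E
```

```text
t 9.3 pos [ 0.4566 -0.2507  0.1227] shift [-0.0015  0.0019  0.0537] turn [-0.0006 -0.0004  0.0023] F [ 0.4  -0.03  0.81] w 0.0006
```

Cover 1 yields past the 4 mm stop with under 1 N, so the near-right pocket is the empty one. I'll swing that cover down.

>>> apply_moves --steps '[[[0,0.001,0.011],[0,0,0],0],[[0,0.001,0.011],[0,0,0],0],[[0,0,0.011],[0,0,0],0],[[0,0,0.011],[0,0,0],0],[[0,0,0.01],[0,0,0],0],[[0,0.01,0],[0,0,0],0],[[0,0.01,0],[0,0,0],0],[[0,0,0],[0,0,0],0]]'

```text
time_s: 10.1
position: [0.4806, -0.2534, 0.0689]
orientation: [0.001, 0.741, 0.671, 0.0]
force: [0.2, -0.2, -0.9]
grip_width: 0.0007
gripper_force: 0.0
```

>>> apply_moves --steps '[[[0,0.01,0],[0,0,0],0],[[0,0.01,0],[0,0,0],0],[[0,0.006,0],[0,0,0],0],[[0,0.004,0],[0,0,0],0],[[0,0,0],[0,0,0],0]]'

```text
time_s: 10.6
position: [0.5094, -0.2561, 0.0688]
orientation: [0.0, 0.741, 0.671, 0.0]
force: [-1.6, 0.5, -1.1]
grip_width: 0.0003
gripper_force: 0.6
```

```bash
python3 - <<'E'
from h import *
go(crate(-54+32,-72,.069),-5.8)
E
```

```text
t 10.6 pos [ 0.5094 -0.2561  0.0688] shift [-0.0015  0.0058 -0.0002] turn [ 0.001  -0.0001  0.0023] F [-1.64  0.54 -1.09] w 0.0003
```

>>> apply_moves --steps '[[[0,0.002,0],[0,0,0],0],[[0,0.002,0],[0,0,0],0],[[0,0.002,0],[0,0,0],0],[[0,0,0],[0,0,0],0]]'

```text
time_s: 11.0
position: [0.5123, -0.2563, 0.0688]
orientation: [-0.002, 0.741, 0.671, -0.001]
force: [-8.9, 0.1, 1.2]
grip_width: 0.0004
gripper_force: 4.5
```

>>> apply_moves --steps '[[[0,0.002,0],[0,0,0],0],[[0,0.002,0],[0,0,0],0],[[0,0,0],[0,0,0],0]]'

```text
time_s: 11.3
position: [0.5121, -0.2562, 0.0688]
orientation: [-0.006, 0.741, 0.672, -0.004]
force: [-19.9, -1.4, 8.6]
grip_width: 0.0006
gripper_force: 10.3
```

>>> apply_moves --steps '[[[0,-0.01,0],[0,0,0],0],[[0,-0.02,0],[0,0,0],0],[[0,0,-0.05],[0,0,0],0.5],[[0,0,-0.05],[0,0,0],0.9],[[0,0,-0.05],[0,0,0],1],[[0.05,0,-0.01],[0,0,0],1],[[0.05,0,0],[0,0,0],1]]'

```text
time_s: 12.0
position: [0.5015, -0.156, 0.2329]
orientation: [0.005, 0.742, 0.67, 0.003]
force: [1.7, 0.9, -1.5]
grip_width: 0.0375
gripper_force: 0.0
```

```bash
python3 - <<'E'
from h import *
go(np.array([.527,.186,.2]),21.8)
T=cap('top');S=cap('scene')
a=cv2.resize(T['pixels'][135:245,345:480],(540,440),interpolation=2)
b=cv2.resize(S['pixels'][195:385,135:355],(510,440),interpolation=2)
cv2.imwrite('pics/open.png',cv2.resize(np.hstack([a,b])[...,::-1],(798,334)))
E
```

```text
t 12.0 pos [ 0.5015 -0.156   0.2329] shift [ 0.3429 -0.0101  0.0323] turn [ 0.0114  0.0044 -0.4831] F [ 1.66  0.86 -1.45] w 0.0375
```

View pics/open.png

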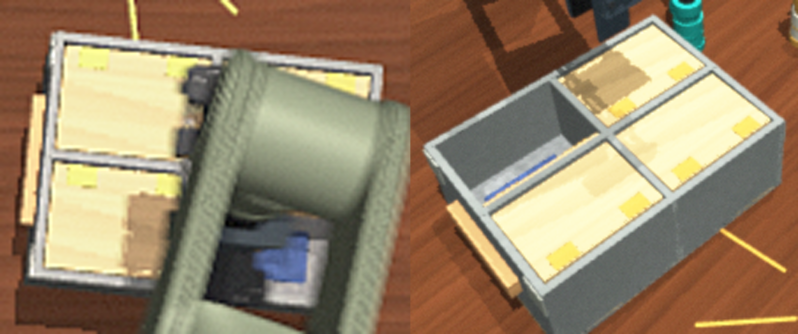

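Cover 1 hangs down: the pocket is open at (510,150) in the scene crop and the other three are still closed. A blue patch shows on its floor, which I'll check once the arm is away. Now to the glasses.

>>> apply_moves --steps '[[[0.049,0,0],[0,0,0],1],[[0.049,0,0],[0,0,0],1],[[0.049,0,0],[0,0,0],1],[[0.049,-0.005,0],[0,0,0],1],[[0.049,-0.005,0],[0,0,0],1],[[0.049,0,0],[0,0,0],1],[[0.049,0,0],[0,0,0],1],[[0,0,0],[0,0,-0.12],1]]'

```text
time_s: 12.9
position: [0.5241, 0.1924, 0.2291]
orientation: [0.0, 0.697, 0.717, 0.003]
force: [-0.7, -0.6, 0.2]
grip_width: 0.0911
gripper_force: 0.0
```

>>> apply_moves --steps '[[[0,0,0],[0,0,-0.12],1],[[0,0,0],[0,0,-0.12],1],[[0,0,0],[0,0,-0.12],1],[[0,0,0.03],[0,0,0],1],[[0,0,0],[0,0,0],1]]'

```text
time_s: 13.4
position: [0.5215, 0.1861, 0.1962]
orientation: [-0.001, 0.561, 0.828, -0.002]
force: [-0.5, -1.1, 0.3]
grip_width: 0.0914
gripper_force: 0.0
```

```bash
python3 - <<'E'
from h import *
go(np.array([.5275,.186,.056]),21.8)
T=cap('top');S=cap('scene')
a=cv2.resize(T['pixels'][135:245,345:480],(540,440),interpolation=2)
b=cv2.resize(S['pixels'][130:240,310:430],(480,440),interpolation=2)
cv2.imwrite('pics/open2.png',cv2.resize(np.hstack([a,b])[...,::-1],(798,344)))
P=cloud(T); c,s=np.cos(YAW),np.sin(YAW)
d=P-[C[0],C[1],0]; lx=(c*d[...,0]+s*d[...,1])*1e3+54; ly=(-s*d[...,0]+c*d[...,1])*1e3+72
for x in range(-48,56,6):
    m=(abs(lx-x)<3)&(abs(ly)<55)&(T['range_z']>0)
    print(x,m.sum(),np.percentile(P[m][:,2],[5,50,95]).round(3) if m.sum() else '')
# crate centre again with rim
for n,Q in(('top',P),('scene',cloud(S))):
    m=((Q[...,2]>.1)&(Q[...,2]<.12)&(Q[...,0]>.38)&(Q[...,0]<.72)&(Q[...,1]<.0)&(Q[...,1]>-.4)); print(n,cv2.minAreaRect((Q[m][:,:2]*1000).astype(np.float32)),m.sum())
E
```

```text
t 13.4 pos [0.5215 0.1861 0.1962] shift [-0.0024  0.0061  0.1402] turn [-0.0041 -0.0005  0.0002] F [-0.48 -1.13  0.32] w 0.0914
-48 31 [0.107 0.111 0.116]
-42 19 [0.016 0.018 0.021]
-36 76 [0.013 0.018 0.023]
-30 78 [0.013 0.019 0.024]
-24 80 [0.015 0.02  0.025]
-18 75 [0.014 0.019 0.026]
-12 76 [0.016 0.02  0.025]
-6 72 [0.015 0.02  0.025]
0 78 [0.015 0.02  0.025]
6 74 [0.015 0.019 0.025]
12 77 [0.013 0.019 0.023]
18 75 [0.015 0.019 0.025]
24 71 [0.013 0.019 0.023]
30 83 [0.012 0.019 0.024]
36 99 [0.008 0.02  0.039]
42 237 [0.033 0.072 0.108]
48 97 [0.104 0.108 0.115]
54 93 [0.107 0.111 0.116]
top ((545.4736328125, -188.66671752929688), (300.7052307128906, 225.72177124023438), 84.25218200683594) 7106
scene ((542.9749145507812, -188.3642120361328), (299.9491271972656, 228.05809020996094), 84.24465942382812) 13686
```

View pics/open2.png

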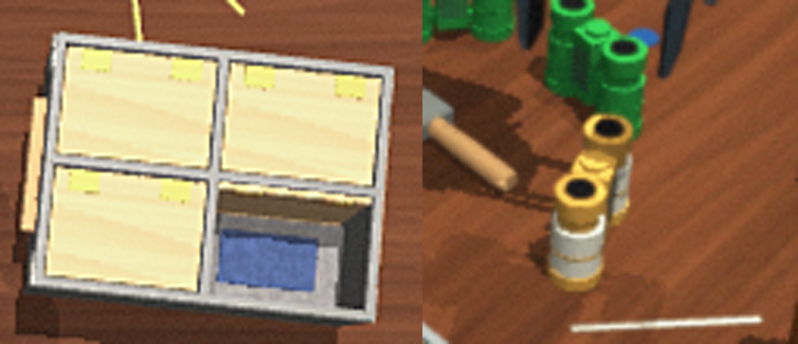

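The blue patch is a flat mark on the floor, since depth there is flat at about 0.019 m. The cover hangs down along the far wall and the other three are shut. The white/brass pair is undisturbed at (585,185) in the right panel. I'll grasp it now.

>>> apply_moves --steps '[[[-0.002,0.006,0.02],[0,0,0],1],[[0,0,0.03],[0,0,0],1],[[0,0,0.03],[0,0,0],1],[[0,0,0.03],[0,0,0],1],[[0,0,0.02],[0,0,0],1],[[0,0,0.01],[0,0,0],1],[[0,0,0],[0,0,0],1]]' --force 20

```text
time_s: 14.2
position: [0.5291, 0.1872, 0.0586]
orientation: [-0.0, 0.561, 0.828, -0.0]
force: [0.2, -0.2, -0.2]
grip_width: 0.0909
gripper_force: 0.0
```

>>> apply_moves --steps '[[[0,0,0],[0,0,0],0.5],[[0,0,0],[0,0,0],0.35],[[0,0,0],[0,0,0],0.2],[[0,0,0],[0,0,0],0.1],[[0,0,0],[0,0,0],0.1],[[0,0,0],[0,0,0],0.1],[[0,0,0],[0,0,0],0.1],[[0,0,0],[0,0,0],0.1]]'

```text
time_s: 15.0
position: [0.5279, 0.1869, 0.0586]
orientation: [-0.001, 0.56, 0.828, -0.001]
force: [-0.5, -0.3, 0.2]
grip_width: 0.0299
gripper_force: 0.1
```

>>> apply_moves --steps '[[[0,0,0],[0,0,0],0],[[0,0,0],[0,0,0],0],[[0,0,0],[0,0,0],0]]' --force 25

```text
time_s: 15.3
position: [0.5281, 0.187, 0.0587]
orientation: [-0.0, 0.56, 0.828, -0.001]
force: [-1.6, -1.1, 2.3]
grip_width: 0.0298
gripper_force: 25.0
```

>>> apply_moves --steps '[[[0,0,-0.02],[0,0,0],0],[[0,0,-0.03],[0,0,0],0],[[0,0,-0.04],[0,0,0],0],[[0,0,-0.04],[0,0,0],0],[[0,0,-0.04],[0,0,0],0],[[0,0,-0.02],[0,0,0],0],[[0,0,0],[0,0,0],0]]'

```text
time_s: 16.0
position: [0.5307, 0.1879, 0.2519]
orientation: [0.002, 0.56, 0.828, 0.003]
force: [0.5, -0.2, -2.6]
grip_width: 0.0298
gripper_force: 25.0
```

```bash
python3 - <<'E'
from h import *
S=cap('scene'); save(S,'lift.png',(50,300,240,480),2)
go(crate(-54-5,-72,.25),-5.8)
E
```

```text
t 16.05 pos [0.5294 0.1874 0.2493] shift [-0.3911 -0.2118 -0.0013] turn [ 0.0031 -0.0007  0.4822] F [-0.6  -0.81 -1.93] w 0.0295
```

View pics/lift.png

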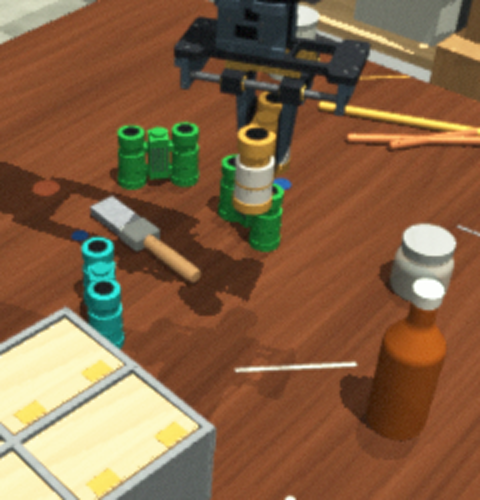

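The pair is held upright at (258,170) in the crop, and nothing else moved. Carrying it over the pocket.

>>> apply_moves --steps '[[[-0.02,-0.012,0],[0,0,0],0],[[-0.04,-0.022,0],[0,0,0],0],[[-0.042,-0.022,0],[0,0,0],0],[[-0.042,-0.023,0],[0,0,0],0],[[-0.042,-0.023,0],[0,0,0],0],[[-0.042,-0.023,0],[0,0,0],0],[[-0.042,-0.023,0],[0,0,0],0],[[-0.042,-0.023,0],[0,0,0],0]]'

```text
time_s: 16.85
position: [0.4846, -0.1675, 0.2461]
orientation: [-0.002, 0.56, 0.828, -0.0]
force: [0.3, 0.2, -2.2]
grip_width: 0.0303
gripper_force: 25.0
```

>>> apply_moves --steps '[[[-0.042,-0.023,0],[0,0,0],0],[[-0.037,-0.018,0],[0,0,0],0],[[0,0,0],[0,0,0.12],0],[[0,0,0],[0,0,0.12],0],[[0,0,0],[0,0,0.12],0],[[0,0,0],[0,0,0.12],0],[[0,0,0],[0,0,0],0],[[0,0,0],[0,0,0],0]]'

```text
time_s: 17.65
position: [0.4768, -0.2543, 0.2469]
orientation: [-0.002, 0.74, 0.672, -0.0]
force: [-0.4, 0.6, -2.7]
grip_width: 0.0302
gripper_force: 25.0
```

```bash
python3 - <<'E'
from h import *
go(crate(-54-5,-72,.0776),-5.8)
S=cap('scene');P=cloud(S)
import sys
q=telemetry.state()['position']; 
m=(np.linalg.norm(P[...,:2]-q[:2],axis=-1)<.08)&(P[...,2]>.13)&(P[...,2]<.29)
hsv=cv2.cvtColor(S['pixels'],cv2.COLOR_RGB2HSV); m&=(hsv[...,2]>140)
print('low z of held', np.percentile(P[m][:,2],[1,3,50]).round(4), 'tcp',q)
save(S,'over.png',(130,380,110,370),2)
E
```

```text
t 17.65 pos [ 0.4768 -0.2543  0.2469] shift [-0.0002  0.0019  0.1693] turn [-0.0028 -0.0014  0.0048] F [-0.36  0.59 -2.69] w 0.0302
low z of held [0.1887 0.1914 0.2327] tcp [ 0.476924   -0.25434229  0.24733265]
```

View pics/over.png

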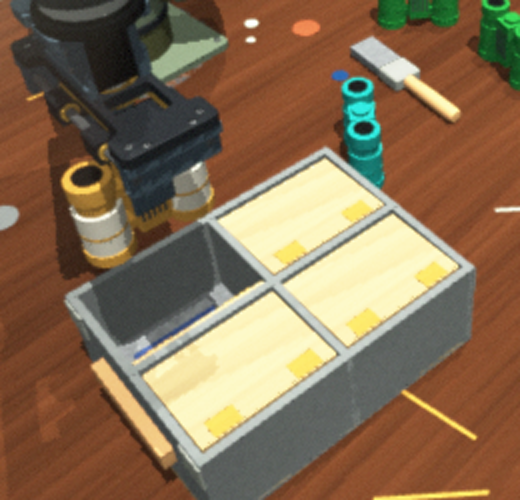

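The pair hangs upright above the open pocket (held barrels at (100,215) and (190,185), pocket at (190,285)). I'll lower it in stages.

>>> apply_moves --steps '[[[0,0.002,0.03],[0,0,0.005],0],[[0,0,0.025],[0,0,0],0],[[0,0,0.015],[0,0,0],0],[[0,0,0.015],[0,0,0],0],[[0,0,0.015],[0,0,0],0],[[0,0,0.015],[0,0,0],0],[[0,0,0.015],[0,0,0],0],[[0,0,0],[0,0,0],0]]'

```text
time_s: 18.5
position: [0.4778, -0.2539, 0.1164]
orientation: [-0.003, 0.742, 0.67, -0.001]
force: [-0.0, 0.9, -2.1]
grip_width: 0.0299
gripper_force: 25.0
```

```bash
python3 - <<'E'
from h import *
go(crate(-54-5,-72,.0776),-5.8)
E
```

```text
t 18.5 pos [ 0.4778 -0.2539  0.1164] shift [-0.0005  0.0006  0.0388] turn [-0.0048 -0.0022 -0.0013] F [-0.03  0.86 -2.12] w 0.0299
```

>>> apply_moves --steps '[[[0,0,0.008],[0,0,0],0],[[0,0,0.008],[0,0,0],0],[[0,0,0.008],[0,0,0],0],[[0,0,0.006],[0,0,0],0],[[0,0,0.004],[0,0,0],0],[[0,0,0.001],[0,0,0],0],[[0,0,0.001],[0,0,0],0],[[0,0,0],[0,0,0],0]]'

```text
time_s: 19.3
position: [0.4795, -0.2549, 0.0828]
orientation: [0.0, 0.743, 0.669, 0.0]
force: [-0.3, -0.4, -1.7]
grip_width: 0.0298
gripper_force: 25.0
```

>>> apply_moves --steps '[[[0,0,0.001],[0,0,0],0],[[0,0,0.001],[0,0,0],0],[[0,0,0],[0,0,0],0]]'

```text
time_s: 19.6
position: [0.4792, -0.2548, 0.0807]
orientation: [-0.0, 0.743, 0.669, 0.0]
force: [-0.8, 0.8, -1.9]
grip_width: 0.0297
gripper_force: 25.0
```

>>> apply_moves --steps '[[[0,0,0.001],[0,0,0],0],[[0,0,0.001],[0,0,0],0],[[0,0,0.001],[0,0,0],0],[[0,0,0],[0,0,0],0]]'

```text
time_s: 20.0
position: [0.4792, -0.2547, 0.0775]
orientation: [-0.0, 0.743, 0.669, -0.0]
force: [0.3, -0.1, -2.0]
grip_width: 0.0298
gripper_force: 25.0
```

>>> apply_moves --steps '[[[0,0,0.001],[0,0,0],0],[[0,0,0.001],[0,0,0],0],[[0,0,0],[0,0,0],0]]'

```text
time_s: 20.3
position: [0.4794, -0.2548, 0.0757]
orientation: [0.0, 0.743, 0.669, 0.0]
force: [-0.1, 0.7, -2.1]
grip_width: 0.03
gripper_force: 25.0
```

>>> apply_moves --steps '[[[0,0,0.001],[0,0,0],0],[[0,0,0],[0,0,0],0]]'

```text
time_s: 20.5
position: [0.4794, -0.2548, 0.0756]
orientation: [0.0, 0.743, 0.669, 0.0]
force: [-1.0, 0.0, 4.6]
grip_width: 0.0295
gripper_force: 25.0
```

Touched down with about 5 N. Releasing with a limited opening.

>>> apply_moves --steps '[[[0,0,0],[0,0,0],0.36],[[0,0,0],[0,0,0],0.4],[[0,0,0],[0,0,0],0.45],[[0,0,0],[0,0,0],0.48],[[0,0,0],[0,0,0],0.48],[[0,0,0],[0,0,0],0.48]]'

```text
time_s: 21.1
position: [0.4793, -0.2548, 0.0747]
orientation: [-0.0, 0.743, 0.669, 0.0]
force: [-0.1, 0.2, 0.2]
grip_width: 0.0439
gripper_force: 0.0
```

>>> apply_moves --steps '[[[0,0,-0.01],[0,0,0],0.48],[[0,0,-0.02],[0,0,0],0.48],[[0,0,-0.03],[0,0,0],0.48],[[0,0,-0.04],[0,0,0],0.48],[[0,0,-0.04],[0,0,0],0.48],[[0,0,-0.04],[0,0,0],0.48],[[0,-0.03,-0.02],[0,0,0],0.48],[[0.05,0,0],[0,0,0],0.48]]'

```text
time_s: 21.9
position: [0.4537, -0.2065, 0.2791]
orientation: [0.004, 0.746, 0.666, 0.0]
force: [0.6, 1.5, 0.0]
grip_width: 0.044
gripper_force: 0.0
```

>>> apply_moves --steps '[[[0.05,0,0],[0,0,0],0.48],[[0.05,0,0],[0,0,0],0.48],[[0.05,0,0],[0,0,0],0.48],[[0.05,0,0],[0,0,0],0.48],[[0.05,0,0],[0,0,0],0.48],[[0.05,0,0],[0,0,0],0.48],[[0,0,0],[0,0,0],0.48]]'

```text
time_s: 22.6
position: [0.4859, 0.1017, 0.2754]
orientation: [-0.001, 0.741, 0.672, 0.001]
force: [0.3, -1.2, -0.5]
grip_width: 0.0438
gripper_force: 0.0
```

```bash
python3 - <<'E'
from h import *
T=cap('top');S=cap('scene')
a=cv2.resize(T['pixels'][135:245,345:480],(540,440),interpolation=2)
b=cv2.resize(S['pixels'][195:385,135:355],(510,440),interpolation=2)
cv2.imwrite('pics/final.png',cv2.resize(np.hstack([a,b])[...,::-1],(798,334)))
P=cloud(T); c,s=np.cos(YAW),np.sin(YAW)
d=P-[C[0],C[1],0]; lx=(c*d[...,0]+s*d[...,1])*1e3+54; ly=(-s*d[...,0]+c*d[...,1])*1e3+72
m=(abs(lx)<36)&(abs(ly)<64)&(P[...,2]>.08)&(P[...,2]<.125)
print(cv2.minAreaRect(np.stack([lx[m],ly[m]],1).astype(np.float32)),np.median(P[m][:,2]))
E
```

```text
((-1.640054702758789, 0.4870796203613281), (37.58070755004883, 112.34882354736328), 0.2946312427520752) 0.1012870459057219
```

View pics/final.png

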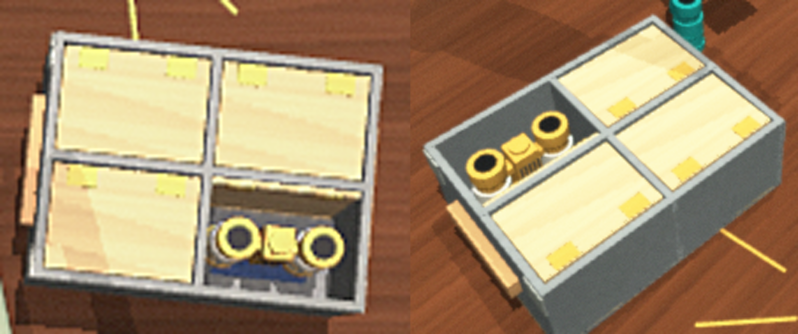

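The pair stands upright and square in the near-right pocket (tops at z = 0.101, barrels at (238,240) and (322,247) in the top crop). Its cover hangs open and the other three covers are closed.

```bash
python3 -c "
from h import *
print(order.close_job())"
```

```text
the job is handed in; nothing more can be done
None
```

The near-right pocket (pocket1) was the empty one: I swung its cover down inside, stood the loose white/brass opera glasses upright on its floor (about 5 N at touchdown), left the other three covers closed and the bottle, jar and brush alone, and handed the job in at about 23 s.

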